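# Seal the walnut tub

### The arm

A 6-joint arm with a two-finger parallel gripper is mounted at the origin on the work surface. World frame = base frame: x ahead of the robot, y to its left, z up, the work surface at z = 0. Lengths are in m, angles in rad, forces in N, time in s.
With the tool pointing down it reaches from about 0.3 to 0.825 m from the base axis. Payload 5.4 kg.
Tool frame: the origin (TCP) lies between the finger pads; the fingertips stand 8 mm ahead of it and the grasp point (between the pads) lies 11 mm behind it; z points along the fingers, y is the line along which they close (so a half turn about z gives the same grasp; the last joint's range is limited). The gripper opens to 92 mm and grips with 3 to 60 N. Pads are 20 mm wide; open, the fingers measure 128 mm over their backs; the gripper's body (75 mm by 189 mm) begins 69 mm behind the grasp point.
Start: joints at [-1.455, 0.158, 1.597, -0, 1.386, -0.21], TCP at [0.184, -0.545, 0.223] pointing down, gripper open.
Joint ranges: [-2.91, 2.91], [-0.94, 2.29], [0.18, 2.7], [-1.29, 4.43], [0.17, 2.64], [-3, 3]. Speed limits (rad/s): [2.57, 2.57, 3.14, 3.14, 3.14, 3.14].

### API

Orientations are given as a unit quaternion [w, x, y, z].
In Python, from bench import * gives the robot as it stands.
- The arm moves only by the tool drive_tool, never from a script. Its arguments are lists of equal length, an entry for each row: "linear": the shift along the world's x, y, z in cm, a list of three; "turn": the turn, a rotation vector about the world's x, y, z in degrees, a list of three; "jaw": the opening, from -1 (shut) to 1 (fully open). A call has 1 to 20 rows; each row shifts and turns the commanded pose from where the row before left it; what a row does not reach is not made up. A row lasts 1/12 s, in which the tool goes at most 41.7 mm and 7.16 degrees, less where a joint would pass 70% of its speed; a pose out of reach is approached as far as the arm can. A call is refused whole if a number of a shift passes 4.17 or a number of a turn 7.16, either way. A call with a gripper value outside its range is refused whole. The fingers move at their own pace and stop on an object; "newtons" is the grip in N (left out, the last holds). Time passes only in rows, so rows that do not move let the fingers close. It gives the time, the measured TCP pose, the force, the opening and the grip force at its end, in the units of the state.
- get_state(): the state, without advancing time (a new reading comes with each control period).
- get_image(name): name is "scene" or "top"; returns (picture, depth): 384x512x3 uint8, red, green, blue; 384x512 float32, m along the optical axis (not along the pixel's ray), 0 where there is no reading.
- camera_params(name): a dict with "mtx" (3x3 intrinsics, pixels), "origin" and "orientation" of the camera in the world. Camera axes: x right, y down, z forward; pixel columns grow to the right and rows downward; lengths in m; the calibration is good to about 2 mm. A picture is of the moment at which its call begins. camera_params takes no time and is no camera call.
- finish_job(): hands the job in; it is judged then, once.
The state is a dict: "clock": time; "joint_pos": joint angles; "joint_velocities": joint speeds; "joint_torque": joint torques, N m; "tool_pos": TCP position; "tool_rot": TCP orientation; "wrist_force": force on the tool from outside, world axes, zero at the start; "wrist_torque": the same for the moment, N m; "opening": finger opening in m; "finger_force": force on a finger pad.
Only numpy, scipy, OpenCV 4.12 (cv2) and the standard library are available. Lean on these libraries where they do the work, as an engineer would, in place of code of your own. Each camera call takes 0.05 s, during which the arm holds its last target. There are 200 camera calls.

### The job

The yellow lid of the open walnut tub is stored in the low wooden rack, its black grip bar half under the board: draw it right out by its orange tab until no part of it is under the board, leave it flat on the table and let go. Then take it by the black bar, lay it over the mouth of the tub and let go with the gasket still standing up, and press the lid down round its edge, corner after corner on the red dots, until the gasket is fully home at all four corners and the lid sits level. Leave the jars and the spoon where they are.

Things in the scene. Friction and masses are not known exactly. Their poses are not given: they have to be found in the camera images.
- lid_center (a point): Centre of the loose yellow lid (280 g), 27 mm above its lower edge. Lid 186 (its x) x 136 mm (its y), 54 mm high, z up; top of its flat plate 3 mm below this point; skirt below it all round, 18 mm deep, inside 178 x 128 mm. Four red press dots at x +-71, y +-46 mm lie above the gasket corners when it is on. Starts flat on the table in the rack, tab end (-x) out. Fits the tub either way round
- lid_tab (a point): Centre of the orange upright pull tab on the lid's -x end, 80 mm from the lid's centre: 12 mm thick (lid's x), 50 mm wide (lid's y), standing 22 mm high on the plate; this point is 11 mm above the plate's top. Fits between fingers closing along the lid's x; free sky above it. Sliding the lid along the table by it is fine
- lid_bar (a point): Centre of the black grip bar in the middle of the lid: 70 mm long (lid's x), 14 mm thick (lid's y), standing 30 mm high on the plate; this point is 15 mm above the plate's top
- rack: Fixed wooden rack, left or right of centre; origin on the table 90 mm in front (-x) of its board's front edge, on its centre line; x points into the rack, z up. Board 200 mm wide, from x 90 to 230 mm, underside 62, top 74 mm high, jars on it; 12 mm side walls at y +-94 mm under it, back wall at x 225, no floor. Open front faces the robot; the table before it is free
- tub: Fixed clear open tub with a white rim and red gasket, filled with walnuts; origin under its centre on the table, x along its length, y across, z up. Outside 168 mm (x) by 118 mm (y), rim 80 mm high. Lid on and fully sealed: the plate's top is 87 mm above the table; resting on the raised gasket it is about 95 mm. The lid's skirt goes outside the tub with 5 mm play all round
- tub_mouth (a point): Centre of the tub's mouth, at the height of the rim (80 mm above the table)
- gasket_a (a joint): How far the red gasket is pressed home at the tub's +x +y corner (71, 46 mm from the centre), m: about 0 standing up (9 mm above the rim), 0.008 at its stop, fully home. It sinks under about 9 N straight above it and stays where it is pressed
- gasket_b (a joint): The same at the tub's +x -y corner
- gasket_c (a joint): The same at the tub's -x -y corner
- gasket_d (a joint): The same at the tub's -x +y corner
- jar_red: Loose red jar, 68 mm across, 110 mm high, in the middle between rack and tub; leave it alone (origin under its centre, as for all jars)
- jar_honey: Loose amber jar with a brass cap, 64 mm across, 90 mm high, in the middle farther back; leave it alone
- jar_olive: Loose green jar, 66 mm across, 100 mm high, behind the tub; leave it alone
- jar_beet: Loose terracotta-coloured jar, 66 mm across, 100 mm high, behind the tub; leave it alone
- jar_rack1: Loose amber jar, 60 mm across, 80 mm high, on the rack's board; leave it alone
- jar_rack2: Loose red jar, 60 mm across, 80 mm high, on the rack's board; leave it alone
- spoon: Loose wooden spoon, 150 mm long, lying in the middle in front of the red jar; leave it alone (origin about half-way along)
Not all that is in view belongs to the job. Of the things shaped like the part that bears lid_center, the yellow one is meant.

How it is judged:
On the way, in this order (a step that is already met when the one before it is completed fails the run):
1. the lid lies flat on the table, let go and at rest, the whole lid in front of the board (x of lid_bar in the frame of rack below 0.005 m and height (world z) of lid_center below 0.032 m and angle between lid_center's own z axis and vertical below 0.06 rad and contact force between the fingers and lid below 0.2 N and linear speed of lid below 0.03 m/s), for 0.2 s.
2. the lid lies on the tub, let go, the gasket still up at all four corners (less than 5 mm pressed) (horizontal distance between lid_center and tub_mouth below 0.012 m and angle between the x axis of lid_center and the x axis of tub, either way round below 0.12 rad and z of lid_center in the frame of tub below 0.108 m and contact force between the fingers and lid below 0.2 N and linear speed of lid below 0.03 m/s and value of joint each of gasket_a, gasket_b, gasket_c, gasket_d below 0.005 m), for 0.2 s.
3. a corner is home (over 6.5 mm) while another is still up (under 5 mm): pressed round the edge, not all at once (value of joint any of gasket_a, gasket_b, gasket_c, gasket_d above 0.0065 m and value of joint any of gasket_a, gasket_b, gasket_c, gasket_d below 0.005 m), for 0.1 s.
At the end, for the whole second after the job is handed in: The gasket is pressed more than 6.5 of its 8 mm at all four corners; the lid sits on the tub, centred within 12 mm and in line with it within 0.12 rad, level within 0.025 rad, its centre less than 92.5 mm above the table, let go and at rest (horizontal distance between lid_center and tub_mouth below 0.012 m and angle between the x axis of lid_center and the x axis of tub, either way round below 0.12 rad and z of lid_center in the frame of tub below 0.0925 m and angle between lid_center's own z axis and vertical below 0.025 rad and contact force between the fingers and lid below 0.2 N and linear speed of lid below 0.03 m/s and value of joint each of gasket_a, gasket_b, gasket_c, gasket_d above 0.0065 m); the robot touches nothing.
It fails at once if a jar or the spoon moved more than 30 mm (distance of any of jar_red, jar_honey, jar_olive, jar_beet, jar_rack1, jar_rack2, spoon from where it was at the start of the episode above 0.03 m).
It also fails if it takes over 67 s, if anything falls off the work surface, if the arm or the gripper's body presses on something with over 40 N, if the wrist force passes 120 N, or if a joint passes its speed limit or range.

## Working session

There is one attempt and no reset: what is moved stays moved. The work goes in short steps, Python scripts to look and compute and a tool call to move; the robot and the scene stay as the last step left them, time stands still between calls to the robot, and variables do not carry over. Pictures are saved under pics/ and viewed, at most 10 in all, crops included, and the job is handed in when it is done.

Besides the shell and the picture viewer there is one more tool, called after "Emit:" as name(argument=value, ...) on one line, values as JSON. drive_tool: Moves the arm, as the interface text tells. Its arguments: {"type":"object","properties":{"linear":{"type":"array"},"turn":{"type":"array"},"jaw":{"type":"array"},"newtons":{"type":"number"}},"required":["linear","turn","jaw"]}

```bash
mkdir -p pics; cat > h.py <<'E'
from bench import *
import numpy as np, cv2
from scipy.spatial.transform import Rotation as R
def cam(n):
    p=camera_params(n); q=np.array(p["orientation"],float)
    M=q if q.shape==(3,3) else R.from_quat(q[[1,2,3,0]]).as_matrix()
    return np.array(p["mtx"]),np.array(p["origin"]),M
def cloud(n,d):
    K,o,M=cam(n); v,u=np.mgrid[:384,:512]
    P=np.stack([(u-K[0,2])/K[0,0]*d,(v-K[1,2])/K[1,1]*d,d],-1)
    return P@M.T+o
E
python3 - <<'E'
from h import *
s=get_state();print(s["tool_pos"],s["tool_rot"],s["opening"],s["wrist_force"])
for n in("scene","top"):
    a,d=get_image(n);np.savez(f"{n}0.npz",a=a,d=d);print(n,cam(n))
    cv2.imwrite(f"pics/{n}0.png",cv2.resize(a[:,:,::-1],(800,600),interpolation=cv2.INTER_CUBIC))
E
```

```text
[ 0.18396386 -0.54413231  0.22163838] [-9.37534323e-04  9.86756934e-01  1.62203183e-01  3.41472928e-05] 0.09181329977669402 [ 0.10468746  0.06687785 -0.05861251]
scene (array([[402.47176882,   0.        , 255.54535371],
       [  0.        , 402.47176882, 198.14057505],
       [  0.        ,   0.        ,   1.        ]]), array([ 1.05346831, -0.41761443,  0.77309852]), array([[ 0.62289376,  0.54333259, -0.56284373],
       [ 0.78229171, -0.43702289,  0.44388137],
       [-0.00480038, -0.71679892, -0.69726341]]))
top (array([[427.63513005,   0.        , 256.52902607],
       [  0.        , 427.63513005, 191.34482567],
       [  0.        ,   0.        ,   1.        ]]), array([0.43643701, 0.01982957, 1.24104435]), array([[-0.00962044, -0.99849407,  0.05400963],
       [-0.99984865,  0.00882239, -0.01499503],
       [ 0.01449596, -0.05414572, -0.99842782]]))
```

View pics/top0.png

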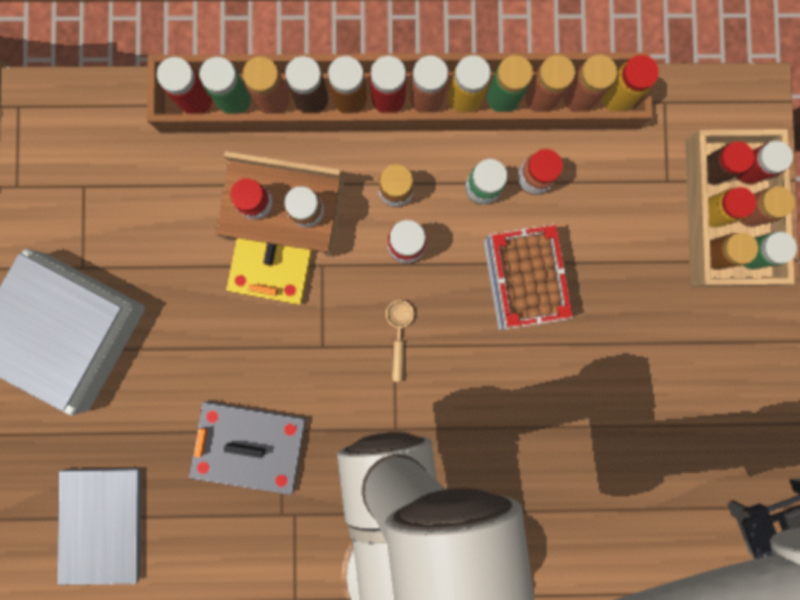

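View pics/scene0.png

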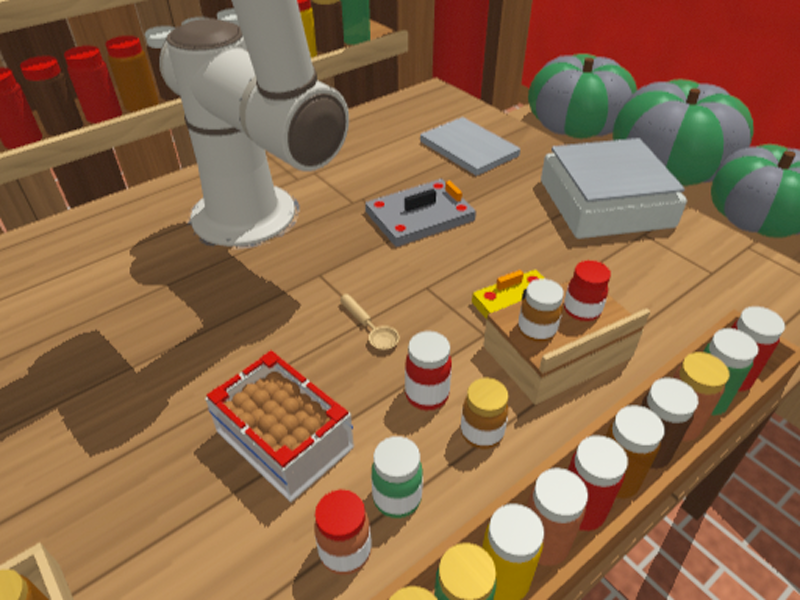

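The top view shows the lid (yellow) at about px (268,270) of 800x600, with its tab at (263,290), red dots at (240,281) and (290,290), and the bar at (271,252). The rack is behind it and the tub is centred near (530,277). The spoon is at (400,340), and the red jar at (407,240) stands between them. The grey lid is a decoy.

```bash
python3 - <<'E'
from h import *
f=np.load("top0.npz");a=f["a"].astype(int);d=f["d"];P=cloud("top",d);r,g,b=a[...,0],a[...,1],a[...,2]
v,u=np.mgrid[:384,:512]
def box(x0,y0,x1,y1): s=.64; return (u>x0*s)&(u<x1*s)&(v>y0*s)&(v<y1*s)
def rep(n,m):
    Q=P[m&(d>0)]
    if len(Q)<4: print(n,len(Q));return
    c,wh,an=cv2.minAreaRect(Q[:,:2].astype(np.float32)); print(n,len(Q),np.median(Q,0).round(4),"rect",np.round(c,4),np.round(wh,4),round(an,1),"z",np.percentile(Q[:,2],[5,95]).round(3))
B=box(220,235,320,305)
rep("yellow",B&(r>150)&(g>130)&(b<90))
O=B&(r>180)&(g>90)&(g<160)&(b<90);rep("tab",O); rep("tabtop",O&(P[...,2]>.038))
rep("bar",box(255,240,285,270)&(r<60)&(g<60)&(P[...,2]<.062))
for n,x,y in(("dotL",240,281),("dotR",290,290)): rep(n,box(x-8,y-8,x+8,y+8)&(r>170)&(g<90))
T=box(475,215,585,335); red=T&(r>150)&(g<80)&(P[...,2]>.07);rep("gasket",red)
rep("tubtop",T&(P[...,2]>.072))
for n,x,y in(("red",407,240),("honey",396,182),("olive",488,180),("beet",543,170),("spoonhead",400,314),("r1",303,205),("r2",250,197)):
    rep(n,box(x-20,y-24,x+20,y+20)&(P[...,2]>(.008 if n[0]=='s' else .085)))
rep("board",box(215,160,345,255)&(abs(P[...,2]-.074)<.006))
for q in((240,281),(290,290),(263,290),(271,252)):
    print(q,P[int(q[1]*.64),int(q[0]*.64)].round(4))
E
```

```text
yellow 1522 [0.5565 0.2504 0.0237] rect [0.5576 0.2473] [0.1495 0.1027] 78.8 z [0.018 0.045]
tab 183 [0.5266 0.2505 0.0261] rect [0.5572 0.2479] [0.146  0.1005] 79.9 z [-0.001  0.066]
tabtop 75 [0.5234 0.2491 0.0466] rect [0.5571 0.2337] [0.119  0.0882] 80.6 z [0.043 0.073]
bar 45 [0.5845 0.2343 0.0518] rect [0.5836 0.2348] [0.0083 0.0321] 82.7 z [0.041 0.056]
dotL 25 [0.5399 0.2949 0.0244] rect [0.5399 0.2946] [0.0119 0.0148] 0.7 z [0.021 0.028]
dotR 26 [0.522  0.2046 0.0248] rect [0.521  0.2037] [0.0146 0.0143] 5.8 z [0.021 0.029]
gasket 474 [ 0.5418 -0.2401  0.0865] rect [ 0.5389 -0.2263] [0.1598 0.1148] 8.7 z [0.082 0.091]
tubtop 1051 [ 0.5341 -0.2285  0.0845] rect [ 0.5382 -0.2244] [0.168  0.1188] 8.7 z [0.073 0.09 ]
red 413 [ 0.6023 -0.0076  0.1095] rect [ 0.6026 -0.0077] [0.0593 0.0594] 1.5 z [0.101 0.113]
honey 325 [0.707  0.0102 0.0898] rect [0.7068 0.0094] [0.0544 0.0544] 26.1 z [0.087 0.094]
olive 369 [ 0.7113 -0.1523  0.0993] rect [ 0.7115 -0.1524] [0.0547 0.0568] 89.3 z [0.095 0.103]
beet 379 [ 0.728  -0.2492  0.0993] rect [ 0.7291 -0.2503] [0.0557 0.0572] 44.7 z [0.093 0.103]
spoonhead 126 [0.4722 0.0035 0.0124] rect [0.4752 0.006 ] [0.0488 0.0528] 44.4 z [0.009 0.016]
r1 478 [0.6492 0.1625 0.1523] rect [0.6533 0.1651] [0.056  0.0558] 74.0 z [0.106 0.157]
r2 502 [0.6649 0.2503 0.152 ] rect [0.6687 0.2533] [0.0543 0.0565] 86.8 z [0.107 0.157]
board 2473 [0.6555 0.2164 0.0737] rect [0.666  0.2178] [0.2008 0.1337] 80.5 z [0.07  0.077]
(240, 281) [0.5401 0.2959 0.0235]
(290, 290) [0.522  0.2047 0.0257]
(263, 290) [0.521  0.2489 0.0465]
(271, 252) [0.5872 0.2335 0.0547]
```

Emit:
drive_tool(linear=[[1.6,3.7,0],[1.6,3.7,0],[1.6,3.7,0],[1.6,3.7,0],[1.6,3.7,0],[1.6,3.7,0],[1.6,3.7,0],[1.6,3.7,0],[1.6,3.7,0],[1.6,3.7,0],[1.6,3.7,0],[1.6,3.7,0],[1.6,3.7,0],[1.6,3.7,0],[1.6,3.7,0],[1.6,3.7,0],[1.6,3.7,0],[1.6,3.7,0],[1.6,3.7,0],[1.6,3.7,0]], turn=[[0,0,3],[0,0,3],[0,0,3],[0,0,3],[0,0,3],[0,0,3],[0,0,3],[0,0,3],[0,0,3],[0,0,3],[0,0,3],[0,0,3],[0,0,3],[0,0,3],[0,0,3],[0,0,3],[0,0,3],[0,0,3],[0,0,3],[0,0,3]], jaw=[-0.3,-0.3,-0.3,-0.3,-0.3,-0.3,-0.3,-0.3,-0.3,-0.3,-0.3,-0.3,-0.3,-0.3,-0.3,-0.3,-0.3,-0.3,-0.3,-0.3], newtons=25)

```text
clock: 1.77
tool_pos: [0.5041, 0.1975, 0.2221]
tool_rot: [-0.0, 0.772, 0.635, -0.0]
wrist_force: [0.4, -1.3, 0.7]
opening: 0.032
finger_force: 0.0
```

Emit:
drive_tool(linear=[[0.7,1.5,0],[0,0,0],[0,0,0]], turn=[[0,0,0],[0,0,0],[0,0,0]], jaw=[-0.3,-0.3,-0.3])

```text
clock: 2.02
tool_pos: [0.5106, 0.2106, 0.2219]
tool_rot: [-0.0, 0.773, 0.634, -0.001]
wrist_force: [-0.3, -0.4, -0.6]
opening: 0.0321
finger_force: 0.0
```

Emit:
drive_tool(linear=[[0.6,2.0,0],[0.5,1.9,0],[0,0,-4],[0,0,-4],[0,0,-4],[0,0,-3],[0,0,-1.5],[0,0,0]], turn=[[0,0,0],[0,0,0],[0,0,0],[0,0,0],[0,0,0],[0,0,0],[0,0,0],[0,0,0]], jaw=[-0.3,-0.3,-0.3,-0.3,-0.3,-0.3,-0.3,-0.3])

```text
clock: 2.68
tool_pos: [0.518, 0.2467, 0.053]
tool_rot: [-0.002, 0.774, 0.633, -0.004]
wrist_force: [0.3, 0.0, 0.3]
opening: 0.0321
finger_force: 0.0
```

```bash
python3 - <<'E'
from h import *
a,d=get_image("scene")
cv2.imwrite("pics/s1.png",cv2.resize(a[100:260,250:450,::-1],(800,640*600//640),interpolation=cv2.INTER_CUBIC))
E
```

```text
(no output)
```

View pics/s1.png

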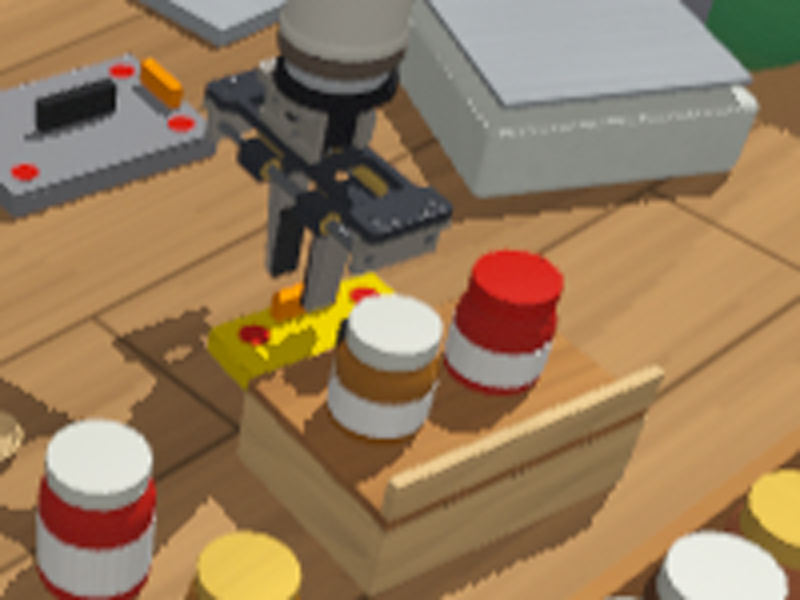

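The crop shows the fingers astride the orange tab (287,300), one on each side, and the gripper body (440,215) clear of the rack jars. I'll go down the last 18 mm and grip.

Emit:
drive_tool(linear=[[0.3,0.3,-0.8],[0,0,-0.9],[0,0,0],[0,0,0],[0,0,0],[0,0,0],[0,0,0]], turn=[[0,0,0],[0,0,0],[0,0,0],[0,0,0],[0,0,0],[0,0,0],[0,0,0]], jaw=[-0.3,-0.3,-0.9,-0.9,-0.9,-0.9,-0.9])

```text
clock: 3.32
tool_pos: [0.5251, 0.2524, 0.0411]
tool_rot: [0.0, 0.773, 0.634, 0.0]
wrist_force: [-1.1, -0.1, 1.3]
opening: 0.0117
finger_force: 25.0
```

Emit:
drive_tool(linear=[[-0.6,0.1,0],[-1.0,0.17,0],[-1.2,0.2,0],[-1.2,0.2,0],[-1.2,0.2,0],[-1.2,0.2,0],[-1.2,0.2,0],[-1.2,0.2,0],[-1.2,0.2,0],[-1.0,0.17,0],[-0.6,0.1,0],[0,0,0]], turn=[[0,0,0],[0,0,0],[0,0,0],[0,0,0],[0,0,0],[0,0,0],[0,0,0],[0,0,0],[0,0,0],[0,0,0],[0,0,0],[0,0,0]], jaw=[-0.9,-0.9,-0.9,-0.9,-0.9,-0.9,-0.9,-0.9,-0.9,-0.9,-0.9,-0.9])

```text
clock: 4.32
tool_pos: [0.4076, 0.2721, 0.0411]
tool_rot: [-0.0, 0.773, 0.634, -0.0]
wrist_force: [-5.1, 0.5, 7.5]
opening: 0.0116
finger_force: 25.0
```

Emit:
drive_tool(linear=[[0,0,0],[0,0,0],[0,0,0],[0,0,2],[0,0,4],[0,0,4],[0,0,4],[-3,0,4],[-4,-4,0],[-4,-4,0]], turn=[[0,0,0],[0,0,0],[0,0,0],[0,0,0],[0,0,0],[0,0,7],[0,0,7],[0,0,7],[0,0,7],[0,0,7]], jaw=[-0.4,-0.4,-0.4,-0.4,1,1,1,1,1,1])

```text
clock: 5.15
tool_pos: [0.3258, 0.2129, 0.2164]
tool_rot: [0.002, 0.544, 0.839, 0.002]
wrist_force: [-0.9, -1.8, 0.0]
opening: 0.0656
finger_force: 0.0
```

```bash
python3 - <<'E'
from h import *
a,d=get_image("top");np.savez("top1.npz",a=a,d=d)
cv2.imwrite("pics/t1.png",cv2.resize(a[120:270,110:310,::-1],(800,600),interpolation=cv2.INTER_CUBIC))
E
```

```text
(no output)
```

View pics/t1.png

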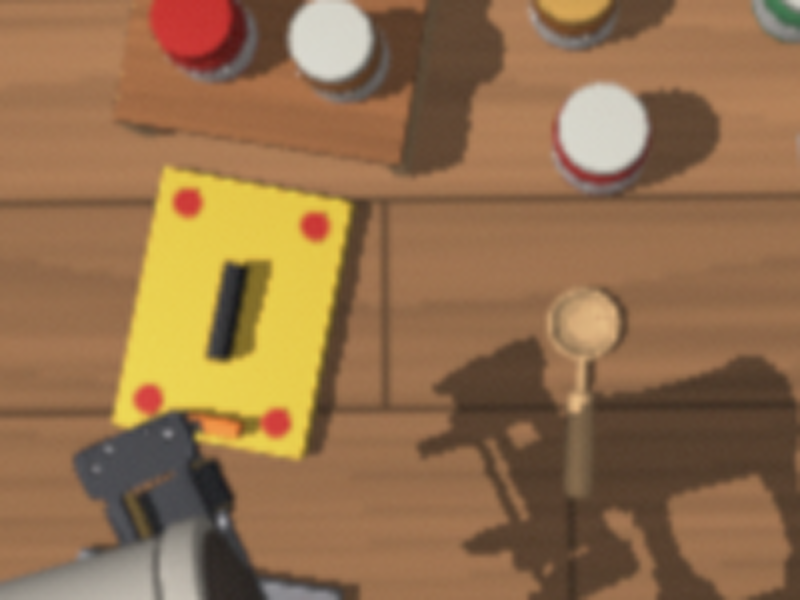

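The lid lies flat and fully in front of the board. Its dots are at crop px (188,202), (315,226), (148,399) and (276,423), and the bar top runs from (236,263) to (218,360).

```bash
python3 - <<'E'
from h import *
f=np.load("top1.npz");a=f["a"].astype(int);d=f["d"]
K,o,M=cam("top")
def px(x,y,z):
    u=110+x/4-.375;v=120+y/4-.375
    r=M@np.array([(u-K[0,2])/K[0,0],(v-K[1,2])/K[1,1],1]); return o+r*(z-o[2])/r[2]
D=[px(x,y,.024) for x,y in((188,202),(315,226),(148,399),(276,423))]
c=np.mean(D,0);ax=D[0]+D[1]-D[2]-D[3];print(c,np.degrees(np.arctan2(ax[1],ax[0])),[np.linalg.norm(D[i]-D[j]).round(4) for i,j in((0,1),(2,3),(0,2),(1,3))])
print(px(227,311,.054))
P=cloud("top",d);m=(a[...,0]<60)&(a[...,1]<60)&(P[...,2]>.045)&(P[...,2]<.062)
m[:,:150]=0;m[:180]=0;m[212:]=0;m[:,175:]=0;Q=P[m];print(len(Q),cv2.minAreaRect(Q[:,:2].astype(np.float32)))
E
```

```text
[0.48651853 0.25431862 0.024     ] -11.228466892534119 [np.float64(0.092), np.float64(0.0921), np.float64(0.1425), np.float64(0.1424)]
[0.48613113 0.25187077 0.054     ]
67 ((0.486076682806015, 0.25026437640190125), (0.007813037373125553, 0.05956575646996498), 80.50682067871094)
```

Emit:
drive_tool(linear=[[2,0.5,0],[2,0.5,0],[2,0.5,0],[2,0.5,0],[2,0.5,0],[2,0.5,0],[2,0.5,0],[2,0.5,0],[0,0,-3],[0,0,-3],[0,0,-3],[0,0,-2],[0,0,0],[0,0,0]], turn=[[0,0,6.9],[0,0,6.9],[0,0,6.9],[0,0,6.9],[0,0,6.9],[0,0,6.9],[0,0,6.9],[0,0,6.9],[0,0,0],[0,0,0],[0,0,0],[0,0,0],[0,0,0],[0,0,0]], jaw=[0.5,0.5,0.5,0.5,0.5,0.5,0.5,0.5,0.5,0.5,0.5,0.5,0.5,0.5])

```text
clock: 6.37
tool_pos: [0.4843, 0.2524, 0.1029]
tool_rot: [-0.001, 0.097, 0.995, -0.001]
wrist_force: [0.7, 0.9, -0.1]
opening: 0.0687
finger_force: 0.0
```

Emit:
drive_tool(linear=[[0.2,0.1,-3],[0,0,-2.6],[0,0,-1],[0,0,0],[0,0,0],[0,0,0],[0,0,0],[0,0,0],[0,0,0],[0,0,0]], turn=[[0,0,0],[0,0,0],[0,0,0],[0,0,0],[0,0,0],[0,0,0],[0,0,0],[0,0,0],[0,0,0],[0,0,0]], jaw=[0.5,0.5,0.5,-0.9,-0.9,-0.9,-0.9,-0.9,-0.9,-0.9], newtons=35)

```text
clock: 7.2
tool_pos: [0.4874, 0.2539, 0.0385]
tool_rot: [0.0, 0.097, 0.995, 0.0]
wrist_force: [0.7, -0.5, 0.3]
opening: 0.0246
finger_force: 0.0
```

Emit:
drive_tool(linear=[[0,0,0],[0,0,0],[0,0,0],[0,0,0],[0,0,0],[0,0,1],[0,0,2],[0,0,3],[0,0,3],[0,0,3],[0,0,3],[0,0,3],[0,0,0],[0,0,0]], turn=[[0,0,0],[0,0,0],[0,0,0],[0,0,0],[0,0,0],[0,0,0],[0,0,0],[0,0,0],[0,0,0],[0,0,0],[0,0,0],[0,0,0],[0,0,0],[0,0,0]], jaw=[-0.9,-0.9,-0.9,-0.9,-0.9,-0.9,-0.9,-0.9,-0.9,-0.9,-0.9,-0.9,-0.9,-0.9])

```text
clock: 8.37
tool_pos: [0.4879, 0.2539, 0.2196]
tool_rot: [0.002, 0.097, 0.995, 0.001]
wrist_force: [-0.1, -0.4, -3.3]
opening: 0.014
finger_force: 35.0
```

Emit:
drive_tool(linear=[[0.2,-1.5,0],[0.3,-3,0],[0.3,-3,0],[0.3,-3,0],[0.3,-3,0],[0.3,-3,0],[0.3,-3,0],[0.3,-3,0],[0.3,-3,0],[0.3,-3,0],[0.3,-3,0],[0.3,-3,0],[0.3,-3,0],[0.3,-3,0],[0.3,-3,0],[0.3,-3,0],[0.3,-1.3,0],[0,0,0],[0,0,0]], turn=[[0,0,1.2],[0,0,1.2],[0,0,1.2],[0,0,1.2],[0,0,1.2],[0,0,1.2],[0,0,1.2],[0,0,1.2],[0,0,1.2],[0,0,1.2],[0,0,1.2],[0,0,1.2],[0,0,1.2],[0,0,1.2],[0,0,1.2],[0,0,1.2],[0,0,0.6],[0,0,0],[0,0,0]], jaw=[-0.9,-0.9,-0.9,-0.9,-0.9,-0.9,-0.9,-0.9,-0.9,-0.9,-0.9,-0.9,-0.9,-0.9,-0.9,-0.9,-0.9,-0.9,-0.9])

```text
clock: 9.95
tool_pos: [0.5357, -0.2238, 0.2152]
tool_rot: [-0.002, -0.075, 0.997, 0.002]
wrist_force: [0.5, 0.5, -2.7]
opening: 0.0135
finger_force: 35.0
```

```bash
python3 - <<'E'
from h import *
s=get_state();print(s["tool_pos"],s["tool_rot"])
a,d=get_image("top");np.savez("top2.npz",a=a,d=d)
cv2.imwrite("pics/t2.png",cv2.resize(a[110:260,260:460,::-1],(800,600),interpolation=cv2.INTER_CUBIC))
# tub geometry from start image: corner-edge check
f=np.load("top0.npz");A=f["a"].astype(int);P=cloud("top",f["d"])
m=(P[...,2]>.072);m[:,:300]=0;m[:,380:]=0;m[:135]=0;m[215:]=0
m2=m&(P[...,2]<.095);m3=m2&(P[...,2]>.078)
for k in(m2,m3):print(cv2.minAreaRect(P[k][:,:2].astype(np.float32)))
E
```

```text
[ 0.5357454  -0.22376592  0.21515841] [-0.0018944  -0.07479691  0.99719545  0.00174974]
((0.5381847023963928, -0.2243761420249939), (0.16798268258571625, 0.11883918941020966), 8.677774429321289)
((0.5381861329078674, -0.2243873029947281), (0.16798001527786255, 0.11882875859737396), 8.691527366638184)
```

View pics/t2.png

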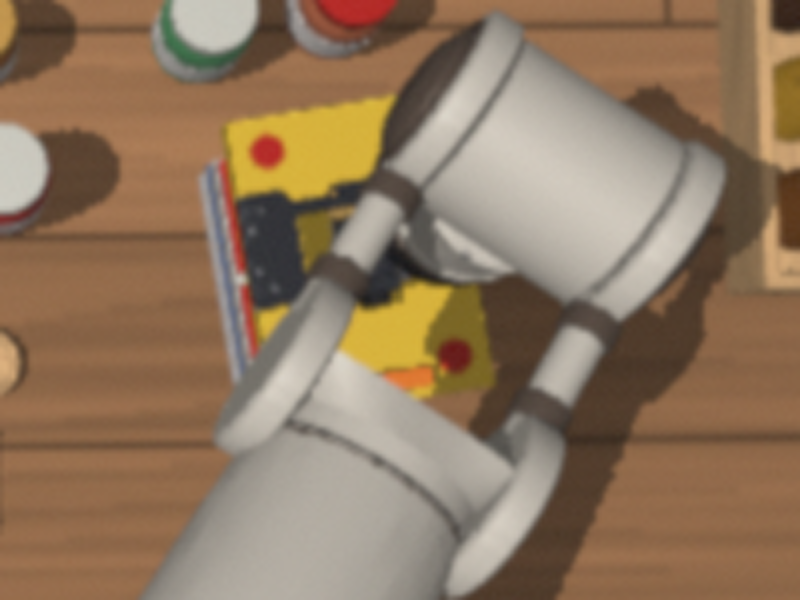

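The lid is level over the tub. Its diagonal dots at crop px (267,152) and (456,355) give its centre.

```bash
python3 - <<'E'
from h import *
K,o,M=cam("top")
D=[]
for x,y in((267,152),(456,355)):
    u=260+x/4-.375;v=110+y/4-.375
    r=M@np.array([(u-K[0,2])/K[0,0],(v-K[1,2])/K[1,1],1]); D.append(o+r*(.2007-o[2])/r[2])
D=np.array(D);e=D[0]-D[1];print(D.mean(0),np.linalg.norm(e),np.degrees(np.arctan2(e[1],e[0])-np.arctan2(46,71)))
f=np.load("top2.npz");print(cloud("top",f["d"])[110+38,260+67])
E
```

```text
[ 0.53585368 -0.22511786  0.2007    ] 0.16937279409740616 9.120379237815795
[ 0.59745641 -0.16951519  0.20285595]
```

Emit:
drive_tool(linear=[[0.2,0.1,-2],[0,0,-2],[0,0,-2],[0,0,-2],[0,0,-1],[0,0,-0.6],[0,0,0],[0,0,0]], turn=[[0,0,0],[0,0,0],[0,0,0],[0,0,0],[0,0,0],[0,0,0],[0,0,0],[0,0,0]], jaw=[-0.9,-0.9,-0.9,-0.9,-0.9,-0.9,-0.9,-0.9])

```text
clock: 10.67
tool_pos: [0.5394, -0.223, 0.1225]
tool_rot: [0.0, -0.076, 0.997, -0.0]
wrist_force: [-0.6, -0.1, -1.8]
opening: 0.0139
finger_force: 35.0
```

Emit:
drive_tool(linear=[[-0.1,0,-0.5],[0,0,-0.4],[0,0,-0.2],[0,0,0],[0,0,0]], turn=[[0,0,0],[0,0,0],[0,0,0],[0,0,0],[0,0,0]], jaw=[-0.9,-0.9,-0.9,-0.9,-0.9])

```text
clock: 11.08
tool_pos: [0.538, -0.2233, 0.1109]
tool_rot: [-0.0, -0.075, 0.997, 0.0]
wrist_force: [0.4, -0.1, -2.0]
opening: 0.0135
finger_force: 35.0
```

Emit:
drive_tool(linear=[[0,0,0],[0,0,0],[0,0,0],[0,0,0],[0,0,2],[0,0,3],[0,0,3],[0,0,3],[-3,-2,2],[-3,-2,0],[-3,-2,0],[-3,-2,0],[-3,-2,0],[-3,-2,0],[-2,-2,0],[0,0,0],[0,0,0],[0,0,0]], turn=[[0,0,0],[0,0,0],[0,0,0],[0,0,0],[0,0,0],[0,0,-7],[0,0,-7],[0,0,-7],[0,0,-7],[0,0,-7],[0,0,-7],[0,0,-7],[0,0,-7],[0,0,-7],[0,0,-7],[0,0,-7],[0,0,-7],[0,0,-6]], jaw=[-0.2,-0.2,-0.2,-0.2,-0.2,-0.2,-0.2,-1,-1,-1,-1,-1,-1,-1,-1,-1,-1,-1])

```text
clock: 12.58
tool_pos: [0.3376, -0.3639, 0.2413]
tool_rot: [0.0, 0.655, 0.756, -0.0]
wrist_force: [-0.5, 0.1, -0.2]
opening: 0.0005
finger_force: 0.0
```

```bash
python3 - <<'E'
from h import *
s=get_state();print(s["tool_pos"],s["tool_rot"],s["opening"],s["wrist_force"])
a,d=get_image("top");np.savez("top3.npz",a=a,d=d)
cv2.imwrite("pics/t3.png",cv2.resize(a[110:260,260:460,::-1],(800,600),interpolation=cv2.INTER_CUBIC))
E
```

```text
[ 0.33755587 -0.36386758  0.24126102] [ 3.09138127e-04  6.54523730e-01  7.56041392e-01 -7.19546289e-05] 0.0004915152981758218 [-0.48409419  0.07625198 -0.23927227]
```

View pics/t3.png

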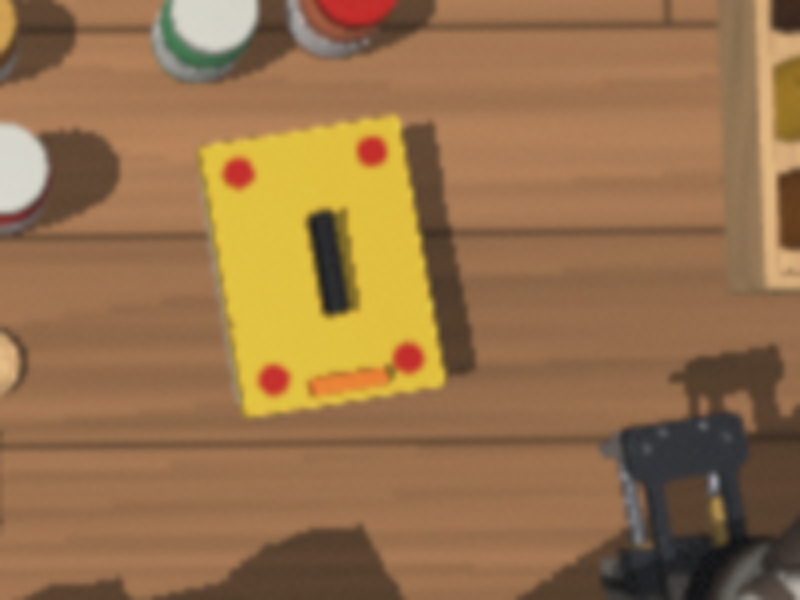

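The lid lies squarely on the tub and has been let go. Its dots are at crop px (239,173), (372,151), (274,380) and (408,358).

```bash
python3 - <<'E'
from h import *
K,o,M=cam("top")
D=[]
for x,y in((239,173),(372,151),(408,358),(274,380)):
    u=260+x/4-.375;v=110+y/4-.375
    r=M@np.array([(u-K[0,2])/K[0,0],(v-K[1,2])/K[1,1],1]); D.append(o+r*(.095-o[2])/r[2])
D=np.array(D);e=D[0]+D[1]-D[2]-D[3];print(D.round(4),D.mean(0),np.degrees(np.arctan2(e[1],e[0])),np.linalg.norm(e)/2)
P=cloud("top",np.load("top3.npz")["d"])
for x,y in((239,173),(372,151),(408,358),(274,380)):
    v=110+y//4;u=260+x//4;print(np.median(P[v-1:v+2,u-1:u+2,2]).round(4))
E
```

```text
[[ 0.6011 -0.1683  0.095 ]
 [ 0.6154 -0.2588  0.095 ]
 [ 0.475  -0.28    0.095 ]
 [ 0.461  -0.1894  0.095 ]] [ 0.53810482 -0.22411505  0.095     ] 8.583504966193495 0.1418238533893074
0.0941
0.0929
0.0953
0.0941
```

Emit:
drive_tool(linear=[[3.4,2.1,0],[3.4,2.1,0],[3.4,2.1,0],[3.5,2.1,0],[0,0,-4],[0,0,-4],[0,0,-3.6],[0,0,0],[0,0,0]], turn=[[0,0,0],[0,0,0],[0,0,0],[0,0,0],[0,0,0],[0,0,0],[0,0,0],[0,0,0],[0,0,0]], jaw=[-1,-1,-1,-1,-1,-1,-1,-1,-1])

```text
clock: 13.38
tool_pos: [0.4741, -0.2782, 0.1237]
tool_rot: [-0.002, 0.651, 0.759, 0.0]
wrist_force: [-0.4, -0.7, 0.6]
opening: 0.0007
finger_force: 0.0
```

Emit:
drive_tool(linear=[[0,-0.1,-1.2],[0,0,-0.6],[0,0,-0.2],[0,0,-0.2],[0,0,-0.2],[0,0,-0.2],[0,0,-0.2],[0,0,0],[0,0,0]], turn=[[0,0,0],[0,0,0],[0,0,0],[0,0,0],[0,0,0],[0,0,0],[0,0,0],[0,0,0],[0,0,0]], jaw=[-1,-1,-1,-1,-1,-1,-1,-1,-1])

```text
clock: 14.13
tool_pos: [0.4756, -0.2813, 0.0993]
tool_rot: [0.001, 0.652, 0.759, -0.0]
wrist_force: [-3.5, 1.8, 10.1]
opening: 0.0002
finger_force: 4.8
```

Emit:
drive_tool(linear=[[0,0,-0.2],[0,0,-0.2],[0,0,-0.2],[0,0,0],[0,0,0]], turn=[[0,0,0],[0,0,0],[0,0,0],[0,0,0],[0,0,0]], jaw=[-1,-1,-1,-1,-1])

```text
clock: 14.55
tool_pos: [0.4772, -0.2829, 0.0962]
tool_rot: [0.004, 0.651, 0.759, -0.001]
wrist_force: [-5.3, 1.1, 21.4]
opening: 0.0002
finger_force: 10.7
```

Emit:
drive_tool(linear=[[0,0,-0.2],[0,0,-0.2],[0,0,0],[0,0,0]], turn=[[0,0,0],[0,0,0],[0,0,0],[0,0,0]], jaw=[-1,-1,-1,-1])

```text
clock: 14.88
tool_pos: [0.4791, -0.2846, 0.0958]
tool_rot: [0.006, 0.651, 0.759, -0.001]
wrist_force: [-7.4, 4.6, 36.8]
opening: 0.0001
finger_force: 18.3
```

Emit:
drive_tool(linear=[[0,0,2],[0,0,1.2],[3.5,0.5,0],[3.5,0.5,0],[3.5,0.5,0],[3.4,0.5,0],[0,0,0],[0,0,0]], turn=[[0,0,0],[0,0,0],[0,0,0],[0,0,0],[0,0,0],[0,0,0],[0,0,0],[0,0,0]], jaw=[-1,-1,-1,-1,-1,-1,-1,-1])

```text
clock: 15.55
tool_pos: [0.615, -0.2596, 0.1181]
tool_rot: [-0.0, 0.651, 0.759, -0.0]
wrist_force: [-0.7, 0.3, 0.8]
opening: 0.0003
finger_force: 0.0
```

Emit:
drive_tool(linear=[[0,0,-0.8],[0,0,-0.6],[0,0,-0.3],[0,0,-0.3],[0,0,-0.3],[0,0,-0.3],[0,0,-0.2],[0,0,-0.2],[0,0,-0.2],[0,0,0],[0,0,0]], turn=[[0,0,0],[0,0,0],[0,0,0],[0,0,0],[0,0,0],[0,0,0],[0,0,0],[0,0,0],[0,0,0],[0,0,0],[0,0,0]], jaw=[-1,-1,-1,-1,-1,-1,-1,-1,-1,-1,-1])

```text
clock: 16.47
tool_pos: [0.6151, -0.2621, 0.0953]
tool_rot: [0.003, 0.652, 0.758, -0.0]
wrist_force: [-11.5, 4.8, 35.7]
opening: 0.0002
finger_force: 17.0
```

Corner B is home (0.0953 at 36 N). Next is A at (0.601,-0.168).

Emit:
drive_tool(linear=[[0,0,2],[0,0,1.2],[-0.4,3,0],[-0.5,3,0],[-0.5,3,0],[0,0,0],[0,0,0]], turn=[[0,0,0],[0,0,0],[0,0,0],[0,0,0],[0,0,0],[0,0,0],[0,0,0]], jaw=[-1,-1,-1,-1,-1,-1,-1])

```text
clock: 17.05
tool_pos: [0.5992, -0.1691, 0.1185]
tool_rot: [-0.0, 0.651, 0.759, -0.0]
wrist_force: [-0.6, -0.5, -0.1]
opening: 0.0004
finger_force: 0.0
```

Emit:
drive_tool(linear=[[0,0,-0.8],[0,0,-0.6],[0,0,-0.3],[0,0,-0.3],[0,0,-0.3],[0,0,-0.3],[0,0,-0.2],[0,0,-0.2],[0,0,-0.2],[0,0,0],[0,0,0]], turn=[[0,0,0],[0,0,0],[0,0,0],[0,0,0],[0,0,0],[0,0,0],[0,0,0],[0,0,0],[0,0,0],[0,0,0],[0,0,0]], jaw=[-1,-1,-1,-1,-1,-1,-1,-1,-1,-1,-1])

```text
clock: 17.97
tool_pos: [0.6025, -0.1721, 0.0949]
tool_rot: [0.002, 0.652, 0.758, 0.0]
wrist_force: [-13.0, 7.2, 39.9]
opening: 0.0004
finger_force: 19.8
```

Emit:
drive_tool(linear=[[0,0,2],[0,0,1.2],[-3.5,-0.5,0],[-3.5,-0.5,0],[-3.5,-0.5,0],[-3.5,-0.6,0],[0,0,0],[0,0,0]], turn=[[0,0,0],[0,0,0],[0,0,0],[0,0,0],[0,0,0],[0,0,0],[0,0,0],[0,0,0]], jaw=[-1,-1,-1,-1,-1,-1,-1,-1])

```text
clock: 18.63
tool_pos: [0.4584, -0.1915, 0.118]
tool_rot: [-0.001, 0.653, 0.758, -0.0]
wrist_force: [0.3, 0.4, 0.6]
opening: 0.0005
finger_force: 0.0
```

Emit:
drive_tool(linear=[[0,0,-0.8],[0,0,-0.6],[0,0,-0.3],[0,0,-0.3],[0,0,-0.3],[0,0,-0.3],[0,0,-0.2],[0,0,-0.2],[0,0,-0.2],[0,0,0],[0,0,0]], turn=[[0,0,0],[0,0,0],[0,0,0],[0,0,0],[0,0,0],[0,0,0],[0,0,0],[0,0,0],[0,0,0],[0,0,0],[0,0,0]], jaw=[-1,-1,-1,-1,-1,-1,-1,-1,-1,-1,-1])

```text
clock: 19.55
tool_pos: [0.4609, -0.1914, 0.0945]
tool_rot: [-0.001, 0.651, 0.759, -0.001]
wrist_force: [-25.2, 15.4, 62.5]
opening: 0.0006
finger_force: 31.0
```

Emit:
drive_tool(linear=[[0,0,1],[0,0,3],[0,0,4],[0,0,4],[-4,-4,0],[-4,-4,0],[-4,-4,0],[0,-4,0],[0,0,0],[0,0,0]], turn=[[0,0,0],[0,0,0],[0,0,0],[0,0,0],[0,0,0],[0,0,0],[0,0,0],[0,0,0],[0,0,0],[0,0,0]], jaw=[-1,-1,-1,-1,-1,-1,-1,-1,-1,-1])

```text
clock: 20.38
tool_pos: [0.3717, -0.321, 0.2063]
tool_rot: [-0.0, 0.653, 0.758, 0.0]
wrist_force: [0.6, 0.9, -0.8]
opening: 0.0003
finger_force: 0.0
```

```bash
python3 - <<'E'
from h import *
s=get_state();print(s["tool_pos"],s["wrist_force"])
P0=cloud("top",np.load("top3.npz")["d"])
ds=[]
for i in range(4):
    a,d=get_image("top");ds.append(d)
P=cloud("top",np.mean(ds,0))
cv2.imwrite("pics/t4.png",cv2.resize(a[110:260,260:460,::-1],(800,600),interpolation=cv2.INTER_CUBIC))
for n,x,y in(("A",239,173),("B",372,151),("C",408,358),("D",274,380)):
    v=110+y//4;u=260+x//4;print(n,[np.mean(q[v-2:v+3,u-2:u+3,2]).round(4) for q in(P0,P)])
m=(a[...,0]>150)&(a[...,1]>130)&(a[...,2]<90)&(P[...,2]>.08)&(P[...,2]<.1);m[:,:300]=0;m[:,380:]=0
Q=P[m];A=np.c_[Q[:,:2]-[.538,-.224],np.ones(len(Q))];print("plane",np.linalg.lstsq(A,Q[:,2],rcond=None)[0],cv2.minAreaRect(Q[:,:2].astype(np.float32)))
a,d=get_image("scene")
cv2.imwrite("pics/s4.png",cv2.resize(a[190:340,100:300,::-1],(800,600),interpolation=cv2.INTER_CUBIC))
E
```

```text
[ 0.37169835 -0.32101765  0.20633313] [ 0.61576073  0.85434265 -0.75240602]
A [np.float64(0.094), np.float64(0.1106)]
B [np.float64(0.1406), np.float64(0.0878)]
C [np.float64(0.0948), np.float64(0.0873)]
D [np.float64(0.0939), np.float64(0.0873)]
plane [ 0.00033424 -0.00043237  0.08655053] ((0.5428826212882996, -0.22746586799621582), (0.1862351894378662, 0.13638834655284882), 9.37848949432373)
```

View pics/s4.png

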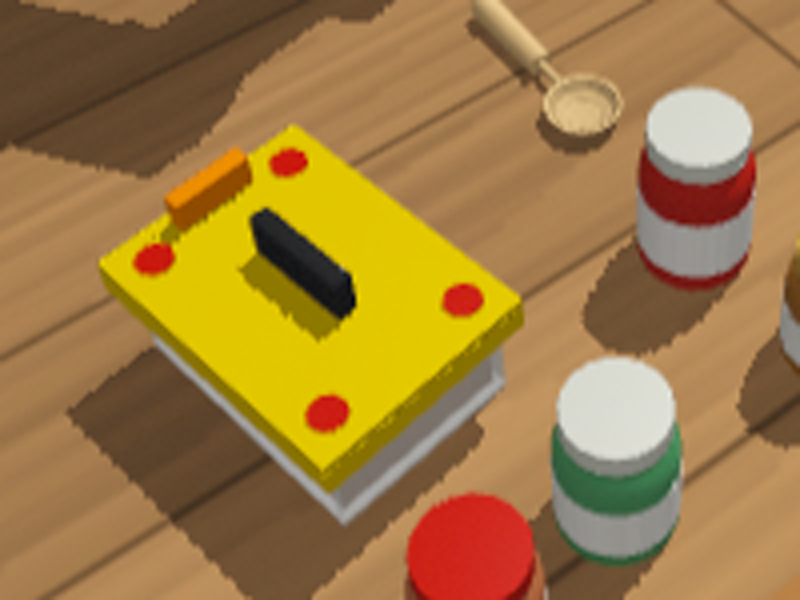

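View pics/t4.png

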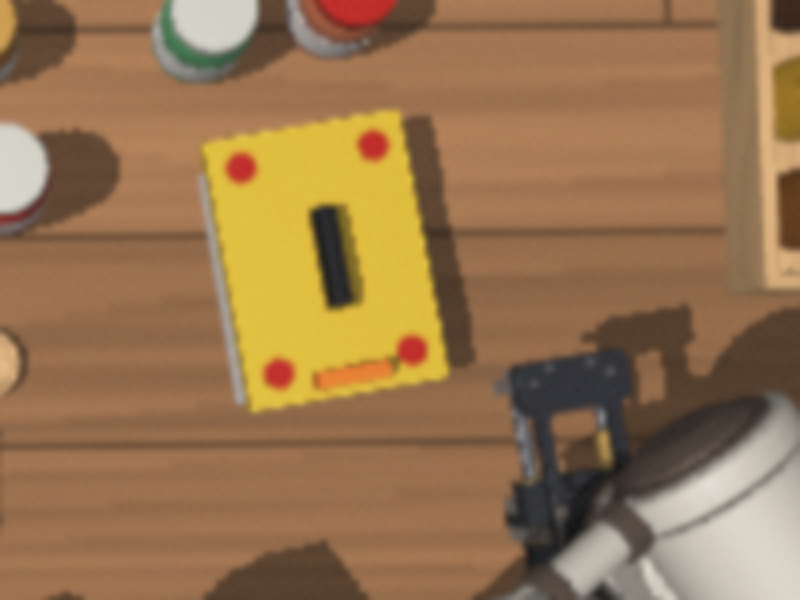

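Both views show the lid level and centred to about 6 mm. The plate is at 0.087 m with a flat plane fit, which is the fully sealed height, and the robot is clear of everything.

```bash
python3 -c "
from bench import *
print(finish_job())"
```

```text
the job is handed in; nothing more can be done
None
```

I handed the job in at about 21 s of the 67 s limit: the yellow lid is on the tub, pressed down at all four corners, level and let go, but no verdict came back. The last camera check put the plate at the sealed height of 87 mm and the lid about 6 mm off centre (limit 12 mm); none of my moves came into contact with the jars or spoon.

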